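Drift a stuck dowel pin out of a clamped block

TASK

A brass dowel pin is stuck in the upright bore of the pale wooden block clamped in the blue bench vise. Take the drift punch out of its wooden holder, feel for the bore with its tip and push the pin steadily down and out, so that it drops into the yellow tray below, but press gently enough that the block does not slip down in the jaws. Then stand the drift back in its holder, fully down, let go, and leave the other tools where they are.

Things in the scene. Friction and masses are not known exactly. Their poses are not given: they have to be found in the camera images.
- vise: blue twin-screw bench vise, fixed to the bench, 230 x 160 mm, jaws to 108 mm height. Origin: on the bench under the middle of the jaw gap. Its y axis runs along the jaws (156 mm long, wood-lined), its x axis across them, z up; two steel rods with black knobs at its +x end run along x at y = +-66 mm. The clamped block is told under jaw_mid, bore and pin under block.
- jaw_mid (a point): vise point x = 0, y = 0, z = 120 mm, at the level of the top face of the pale clamped wooden block (36 mm in vise x, 70 mm in y, from z = 70 to 120 mm). The block is clamped anywhere along the jaws: its middle, where the upright through bore (15 mm diameter, dark rim) lies, is 0 to 20 mm to either side of this point along vise y, and at x = 0. The place is not measured: feel or look for it.
- block (a joint): how far the block has slipped down in the jaws, m; 0 at the start. It holds 22 N of downward push, slips above that and does not come back; 3 mm is too much. The brass pin in the bore (14 mm diameter, 30 mm long, 40 g) has its top 8 to 14 mm below the block's top. It moves only against about 7 to 13 N and falls free once its top passes the block's underside.
- tray: yellow open catch tray, 150 x 104 mm, 34 mm high, walls 4 mm, fixed on the vise's base under the block, its floor sloping down to the vise's +x side. Origin: middle of its underside, 20 mm on the vise's +x side of the jaw middle, 8 mm above the bench.
- holder: fixed block of light wood, 80 x 80 mm, 85 mm high, with an upright through hole of 16 mm in the middle, in which the drift stands. Origin: middle of its underside.
- holder_mouth (a point): centre of the hole at the holder's top face, 85 mm above the bench
- drift: drift punch, 165 mm long, 140 g, standing upright in the holder: steel rod 10 mm in diameter, 75 mm long, then a brass ferrule 22 mm in diameter whose lower face rests on the holder's top, then a square wooden handle 24 x 24 mm from 81 to 165 mm above the tip. Origin: centre of the tip, 10 mm above the bench when in the holder; z towards the handle, x and y square to the handle's flats.
- drift_tip (a point): centre of the drift's tip (the body's origin); the rod's end is flat with a 1 mm chamfer
- drift_grip (a point): point to grip on the handle, 130 mm above the tip
- mallet: round carver's mallet standing on its head, 84 mm wide, 215 mm high; bystander. Origin: middle of its underside.
- gouge: carving gouge lying along its x axis, wooden handle 22 mm thick, 195 mm long in all; bystander. Origin: on the bench, near its middle.
- sanding_block: cork sanding block, 100 x 60 x 35 mm; bystander. Origin: middle of its underside.
Mind the look-alikes: they are no part of the job. What is shaped like the drift but black, pink or red is not meant.

How it is judged:
By the outcome, as a careful person would: the job done as asked, in the order asked, and still so for the second after the job is handed in, with the robot touching nothing.
It also fails if it takes over 67 s, if anything falls off the work surface, if the arm or the gripper's body presses on something with over 40 N, if the wrist force passes 120 N, or if a joint passes its speed limit or range.

ROBOT

A 6-joint arm with a two-finger parallel gripper is mounted at the origin on the work surface. World frame = base frame: x ahead of the robot, y to its left, z up, the work surface at z = 0. Lengths are in m, angles in degrees, forces in N, time in s.
With the tool pointing down it reaches from about 0.35 to 0.875 m from the base axis. Payload 4.2 kg.
Tool frame: the origin (TCP) lies midway between the tips of the shut fingers; the grasp point (between the pads) lies 19 mm behind it (r.pinch_z is the distance from the TCP to the grasp point, in m); z points along the fingers, y is the line along which they close (so a half turn about z gives the same grasp; the last joint's range is limited). The gripper opens to 87 mm and grips with 3 to 60 N. Pads are 19 mm wide; open, the fingers measure 117 mm over their backs; the gripper's body (75 mm by 190 mm) begins 51 mm behind the grasp point.
Start: joints at [-60.871, 22.042, 0.453, 0, -68.411, -14.817], TCP at [0.155, -0.606, 0.223] pointing down, gripper open.
Joint ranges: [-179.83, 179.83], [-69.29, 118.12], [-61.27, 80.66], [-181.25, 117.63], [-171.15, -9.14], [-177.46, 177.46]. Speed limits (degrees/s): [159.86, 159.86, 180, 180, 180, 180].

INTERFACE

Orientations are given as a 3x3 rotation matrix whose columns are the frame's x, y, z axes.
In Python, from station import r, imaging, models gives the robot as it stands. The module is installed in compiled form; this text tells all that it offers.
- The arm moves only by the tool apply_moves, never from a script. Its argument "moves" is a list of rows, each a list of 2 entries, a list of its own where there are three numbers: the shift along the tool's x, y, z in m, then the turn about the tool's z in degrees. A call has 1 to 5 rows; each row shifts and turns the commanded pose from where the row before left it, along the tool's axes as they then stand; what a row does not reach is not made up. A row lasts 1/12 s, in which the tool goes at most 41.7 mm and 7.16 degrees, less where a joint would pass 70% of its speed; a pose out of reach is approached as far as the arm can. A call is refused whole if a number of a shift passes 0.0417 or a number of a turn 7.16, either way. A call with a gripper value outside its range is refused whole. "hand" is the finger opening in m, from 0 to 0.087, set as the call begins (left out, the last holds). The fingers move at their own pace and stop on an object; the grip force is fixed at half the most. Time passes only in rows, so rows that do not move let the fingers close. It gives the time, the measured TCP pose, the force, the opening and the grip force at its end, in the units of the state.
- r.sense(): the state, without advancing time (a new reading comes with each control period).
- imaging.capture(name): name is "scene" or "top"; returns a dict with "frame" (400x640x3 uint8, blue, green, red), "intrinsics" (3x3 intrinsics, pixels), "eye" and "orientation" of the camera in the world. Camera axes: x right, y down, z forward; pixel columns grow to the right and rows downward; lengths in m; the calibration is good to about 2 mm. A picture is of the moment at which its call begins. There is no depth.
- r.finish_job(): hands the job in; it is judged then, once.
Trained networks look in a picture, given as the dict that the camera call returned (one of the last four; its "shot" number tells which), for a name from the list of things; names that differ only in an ending like _2 or _b are one class to them, and where a whole thing is asked for, a point or a joint stands for the part that bears it (a point fixed in the world has none). Each returns a list of dicts, best first, with "confidence" (0 to 1); they miss things now and then, are a little off and sometimes report something else, mostly with a low value. They report only what shows in the picture. A call takes as long as a camera call. They do not tell look-alikes from the thing itself.
- models.cut_out(picture, target): "region" (400x640 bool, what is visible of it) and "extent" ([left, top, width, height] as shares, 0 to 1, of the picture: columns of its width, rows of its height, round what is visible of it).
- models.place_of(picture, target): "at" ([column, row] as shares, 0 to 1, of the picture: columns of its width, rows of its height: a listed point, or the origin of a listed thing).
The state is a dict: "time_s": time; "joints": joint angles; "joint_velocities": joint speeds; "effort": joint torques, N m; "tcp_pos": TCP position; "ee_rot": TCP orientation; "wrist_force": force on the tool from outside, world axes, zero at the start; "moment": the same for the moment, N m; "gripper_width": opening from 0.0 (shut) to 1.0 (fully open); "gripper_force": force on a finger pad.
Only numpy, scipy, OpenCV 4.12 (cv2) and the standard library are available. Lean on these libraries where they do the work, as an engineer would, in place of code of your own. Each camera call takes 0.05 s, during which the arm holds its last target. There are 200 camera calls.

## Working session

There is one attempt and no reset: what is moved stays moved. The work goes in short steps, Python scripts to look and compute and a tool call to move; the robot and the scene stay as the last step left them, time stands still between calls to the robot, and variables do not carry over. Pictures are saved under pics/ and viewed, at most 10 in all, crops included, and the job is handed in when it is done.

Besides the shell and the picture viewer there is one more tool, called after "Request:" by a JSON object that holds its "method" and its "body", one argument or row to a line. apply_moves: Moves the arm, as the interface text tells. Its arguments: {"type":"object","properties":{"moves":{"type":"array"},"hand":{"type":"number"}},"required":["moves"]}

```bash
mkdir -p pics
cat > h.py <<'E'
import numpy as np, cv2
from station import r, imaging, models
def ray(p,uv):
    K=np.array(p["intrinsics"]);R=np.array(p["orientation"]);
    d=R@np.linalg.solve(K,[uv[0],uv[1],1.]);return np.array(p["eye"]),d
def onz(p,uv,z):
    e,d=ray(p,uv);return e+d*(z-e[2])/d[2]
def proj(p,X):
    K=np.array(p["intrinsics"]);R=np.array(p["orientation"])
    c=R.T@(np.array(X)-np.array(p["eye"]));u=K@c;return u[:2]/u[2]
E
python3 - <<'E'
from h import *
P={n:imaging.capture(n) for n in("scene","top")}
for n,p in P.items():
    cv2.imwrite(f"pics/{n}0.png",p["frame"]);print(n,np.round(p["eye"],3),np.round(p["orientation"],2).tolist())
    for t,z in(("jaw_mid",.12),("holder_mouth",.085),("drift_grip",.205),("drift_tip",.01),("vise",0),("tray",.008),("mallet",0),("gouge",0),("sanding_block",0)):
        for d in models.place_of(p,t)[:4]:
            uv=np.array(d["at"])*[640,400];print(t,round(d["confidence"],2),uv.round(1),onz(p,uv,z).round(4))
s=r.sense();print(s)
E
```

```text
scene [ 1.528 -0.238  1.054] [[0.26, 0.67, -0.7], [0.97, -0.19, 0.18], [-0.01, -0.72, -0.69]]
jaw_mid 0.58 [365.4 188. ] [0.573  0.1795 0.12  ]
jaw_mid 0.53 [262.9 210.5] [ 0.5865 -0.1755  0.12  ]
holder_mouth 0.56 [262.7 219.8] [ 0.5935 -0.1809  0.085 ]
drift_grip 0.77 [248.1 196.9] [ 0.6027 -0.2149  0.205 ]
drift_grip 0.76 [263. 213.] [ 0.6824 -0.1828  0.205 ]
drift_grip 0.64 [269.8 239.4] [ 0.7875 -0.1815  0.205 ]
drift_grip 0.63 [235.1 223.5] [ 0.7025 -0.2662  0.205 ]
drift_tip 0.78 [240.1 249.3] [ 0.6337 -0.2704  0.01  ]
drift_tip 0.72 [274.  260.5] [ 0.7087 -0.1714  0.01  ]
drift_tip 0.66 [285.8 219.2] [ 0.5401 -0.0974  0.01  ]
drift_tip 0.49 [253.  221.4] [ 0.5198 -0.2107  0.01  ]
vise 0.61 [364.  215.2] [0.5862 0.1787 0.    ]
tray 0.6 [365.8 216.6] [0.6016 0.1795 0.008 ]
mallet 0.63 [188.1 265.3] [ 0.6467 -0.4403  0.    ]
gouge 0.76 [310.9 202.2] [0.4703 0.0117 0.    ]
sanding_block 0.63 [427.6 194.2] [0.5462 0.4476 0.    ]
top [ 0.388 -0.005  1.262] [[-0.01, -0.99, 0.17], [-1.0, 0.02, 0.01], [-0.01, -0.17, -0.99]]
jaw_mid 0.65 [265.3 200.1] [0.5885 0.1803 0.12  ]
holder_mout
[... 950 characters left out ...]
816e+01, -1.48151490e+01]), 'joint_velocities': array([-0.01031999,  0.03106748, -0.13645649, -0.08658904, -0.11345589,
       -0.01569556]), 'effort': array([ 1.09044945e-04, -3.90478706e+01,  1.87626064e+01,  4.22444075e+00,
        1.55236217e-02, -2.79639437e-05]), 'tcp_pos': array([ 0.15452688, -0.60556977,  0.22254688]), 'ee_rot': array([[-9.68952118e-01, -2.47248445e-01, -1.80552670e-05],
       [-2.47248445e-01,  9.68952117e-01,  1.72795348e-05],
       [ 1.32223511e-05,  2.12071785e-05, -1.00000000e+00]]), 'wrist_force': array([-0.08311153, -0.31910194, -0.0823147 ]), 'moment': array([ 0.03735679,  0.03874463, -0.02726547]), 'gripper_force': 0.0, 'gripper_width': 0.9989729185399999}
```

View pics/scene0.png

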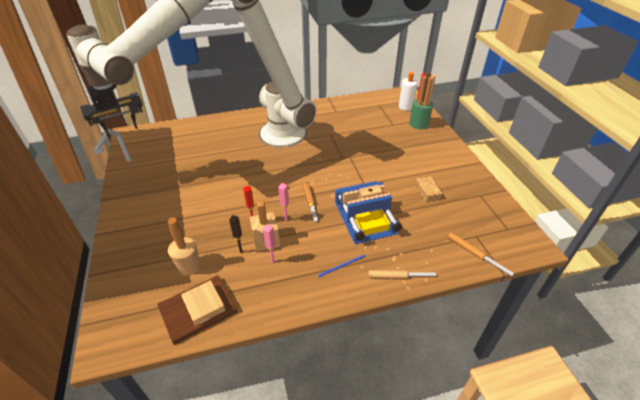

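View pics/top0.png

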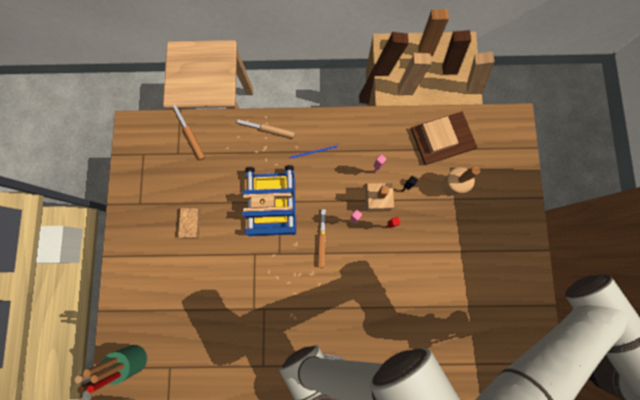

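The top view shows the natural wood drift in its holder at about (382,192). The look-alikes are black (410,183), pink (380,160), pink (357,215) and red (394,222). The wooden-handled one standing in the light block fits the description. The vise is at (270,202), with the block's dark bore near (263,201). I'll confirm both in one enlarged crop.

Run:
```python
from h import *
P={n:imaging.capture(n) for n in("scene","top")}
s,t=P["scene"]["frame"],P["top"]["frame"]
f=lambda a:cv2.resize(a,(400,300),interpolation=cv2.INTER_CUBIC)
c=np.vstack([np.hstack([f(t[165:225,350:430]),f(s[175:265,215:335])]),np.hstack([f(t[165:240,220:320]),f(s[170:245,320:420])])])
cv2.imwrite("pics/c1.png",c)
for n,p in P.items():
    print(n)
    for tt in("drift","holder","jaw_mid","vise","block"):
        for d in models.cut_out(p,tt)[:6]:
            m=d["region"].astype(np.uint8);cs,_=cv2.findContours(m,0,2)
            c=max(cs,key=cv2.contourArea);rc=cv2.minAreaRect(c);x=np.argwhere(m)[:,::-1]
            print(tt,round(d["confidence"],2),x.mean(0).round(1),"ext",x.min(0),x.max(0),"rect",np.round(rc[1],1),round(rc[2],1))
p=P["top"]
for X in([.6,-.18,.085],[.6,-.18,.175],[.585,.18,.12]):print(X,proj(p,X).round(1),proj(P["scene"],X).round(1))
```

```text
scene
drift 0.7 [248.1 197.6] ext [243 186] [253 214] rect [28.6  8.8] 81.9
drift 0.6 [283.5 195.7] ext [279 184] [288 216] rect [32.2  8.9] 84.3
drift 0.59 [261.5 211.8] ext [257 200] [266 224] rect [24.   8.1] 80.5
drift 0.54 [235.1 226.1] ext [229 215] [240 239] rect [24.5  9.5] 77.5
drift 0.53 [269.1 238.5] ext [263 224] [274 261] rect [37.5 10.3] 82.9
holder 0.72 [262.6 231.8] ext [250 212] [278 251] rect [35.8 13.2] 81.6
jaw_mid 0.76 [364.6 209.9] ext [335 181] [401 244] rect [59.  58.2] 75.3
vise 0.78 [364.7 209.5] ext [335 180] [400 243] rect [62.9 55.5] 72.2
vise 0.17 [261.6 211.7] ext [258 201] [265 223] rect [22.2  6.4] 81.9
block 0.53 [369.5 191.2] ext [358 185] [381 197] rect [10.6 23.6] 81.9
top
drift 0.7 [383.4 191.3] ext [379 186] [388 197] rect [11.  9.] 90.0
drift 0.62 [393.5 221.8] ext [387 216] [400 227] rect [ 8.9 14.8] 63.4
drift 0.46 [355.6 215.8] ext [351 210] [361 222] rect [ 9.9 12. ] 45.0
drift 0.46 [322.  241.1] ext [318 209] [325 266] rect [ 6.5 57.2] 2.2
holder 0.74 [378.7 197.3] ext [365 183] [393 211] rect [28. 28.] 90.0
jaw_mid 0.85 [270.8 205. ] ext [243 165] [296 236] rect [71. 53.] 90.0
vise 0.9 [272.1 204. ] ext [244 165] [296 234] rect [69. 52.] 90.0
block 0.85 [263.  200.8] ext [251 195] [275 207] rect [12. 24.] 90.0
block 0.15 [378.4 197.7] ext [365 183] [393 211] rect [28. 28.] 90.0
[0.6, -0.18, 0.085] [379.6 196.7] [263.3 221.1]
[0.6, -0.18, 0.175] [384.  191.2] [260.4 201.3]
[0.585, 0.18, 0.12] [265.3 201.2] [366.7 190.3]
```

View pics/c1.png

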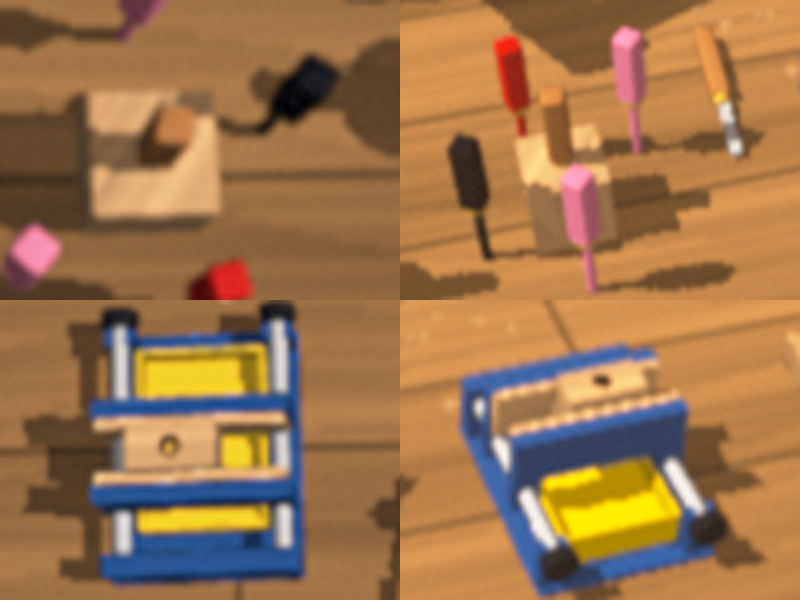

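The crop confirms the natural-wood drift in the holder. The bore is at about (262,201) in the top view and (370,190) in the scene view. Next I fit box models to get precise positions and yaw.

```bash
cat > fit.py <<'E'
from h import *
from scipy.optimize import minimize
P={n:imaging.capture(n) for n in("scene","top")}
def mask(p,x,y,yaw,hx,hy,z0,z1):
    c,s=np.cos(yaw),np.sin(yaw)
    pts=np.array([proj(p,[x+c*a*hx-s*b*hy,y+s*a*hx+c*b*hy,z]) for a in(-1,1) for b in(-1,1) for z in(z0,z1)])
    m=np.zeros((1600,2560),np.uint8);h=cv2.convexHull(((pts+.5)*4*16).astype(np.int32))
    cv2.fillConvexPoly(m,h,255,shift=4);return cv2.resize(m,(640,400),interpolation=cv2.INTER_AREA)/255.
def fit(cams,t,near,x0,args):
    R={}
    for n in cams:
        q=proj(P[n],near)
        ds=[d for d in models.cut_out(P[n],t) if np.hypot(*(np.argwhere(d["region"]).mean(0)[::-1]-q))<12]
        if ds:R[n]=ds[0]["region"]
    f=lambda v:sum(np.abs(mask(P[n],v[0]/1000,v[1]/1000,np.radians(v[2]),*args)-m).sum()/m.sum() for n,m in R.items())
    best=min((minimize(f,[x0[0]*1000,x0[1]*1000,a],method="Nelder-Mead",options=dict(initial_simplex=np.array([x0[0]*1000,x0[1]*1000,a])+[[0,0,0],[6,0,0],[0,6,0],[0,0,8]])) for a in(-25,-8,8,25)),key=lambda o:o.fun)
    print(t,cams,list(R),best.x.round(2),round(best.fun,3))
for cams in(["top"],["scene"],["top","scene"]):
    fit(cams,"drift",[.6,-.18,.15],[.6,-.18],(.012,.012,.094,.175))
    fit(cams,"holder",[.6,-.18,.06],[.6,-.18],(.04,.04,0,.085))
    fit(cams,"block",[.585,.185,.12],[.585,.185],(.018,.035,.119,.12))
for n,q in(("top",(262.2,201.3)),("scene",(370,190))):
    g=cv2.cvtColor(P[n]["frame"],cv2.COLOR_BGR2GRAY).astype(float)
    a,b=int(q[0]),int(q[1]);w=g[b-4:b+5,a-5:a+6];k=np.clip(np.median(w)-15-w,0,None)
    yy,xx=np.mgrid[b-4:b+5,a-5:a+6];uv=[(k*xx).sum()/k.sum(),(k*yy).sum()/k.sum()];print(n,np.round(uv,2),onz(P[n],uv,.118).round(4));print(w.astype(int))
E
python3 fit.py
```

```text
drift ['top'] ['top'] [ 607.47 -182.58  -10.94] 0.21
holder ['top'] ['top'] [ 607.59 -182.56    1.28] 0.264
block ['top'] ['top'] [587.18 187.79   1.33] 0.133
drift ['scene'] ['scene'] [ 605.9  -183.39  -17.6 ] 0.087
holder ['scene'] ['scene'] [ 600.89 -183.06    1.87] 0.553
block ['scene'] ['scene'] [591.29 186.72   2.91] 0.286
drift ['top', 'scene'] ['top', 'scene'] [ 607.04 -183.15  -17.95] 0.306
holder ['top', 'scene'] ['top', 'scene'] [ 606.31 -183.      0.77] 0.864
block ['top', 'scene'] ['top', 'scene'] [587.35 188.51   0.97] 0.429
top [261.9  200.56] [0.5875 0.1911 0.118 ]
[[187 188 187 188 186 185 184 187 189 190 188]
 [192 195 192 180 158 150 156 178 192 193 192]
 [195 197 184 143 102  94 104 148 186 194 192]
 [195 193 166 106 101 118  97 123 167 184 185]
 [188 185 154 103 137 159 119 119 155 176 180]
 [181 178 155 122 146 159 125 134 164 177 178]
 [179 180 168 146 142 141 134 158 177 179 178]
 [180 181 179 170 158 153 158 174 179 180 178]
 [180 180 178 178 175 171 173 175 174 172 172]]
scene [369.83 189.58] [0.5826 0.1922 0.118 ]
[[116 122 134 140 153 163 171 181 183 190 197]
 [162 172 176 176 180 189 193 199 202 202 203]
 [194 198 194 174 157 158 170 191 202 204 205]
 [201 203 193 142  96  87 104 159 199 210 212]
 [202 205 195 140  87  71  78 141 202 216 217]
 [206 207 204 184 162 142 136 175 209 216 214]
 [212 213 213 210 203 192 185 200 207 204 194]
 [213 212 211 211 206 198 185 186 181 173 160]
 [199 195 191 185 177 166 156 149 138 134 138]]
```

Request:
{"method": "apply_moves", "body": {
  "moves": [
    [[0, 0, -0.01], 7.1],
    [[0, 0, -0.01], 7.1],
    [[0, 0, -0.01], 7.1],
    [[0, 0, -0.01], 7.1],
    [[0, 0, 0], 0.9]
  ],
  "hand": 0.06
}}

```text
time_s: 2.72
tcp_pos: [0.1548, -0.6067, 0.265]
ee_rot: [[-0.965, 0.261, 0.001], [0.261, 0.965, -0.004], [-0.002, -0.004, -1.0]]
wrist_force: [-0.2, -1.2, 0.4]
gripper_width: 0.733
gripper_force: 0.0
```

Request:
{"method": "apply_moves", "body": {
  "moves": [
    [[-0.02, 0.032, 0], 0],
    [[-0.02, 0.032, 0], 0],
    [[-0.02, 0.032, 0], 0],
    [[-0.02, 0.032, 0], 0],
    [[-0.02, 0.032, 0], 0]
  ]
}}

```text
time_s: 3.13
tcp_pos: [0.2933, -0.4754, 0.262]
ee_rot: [[-0.967, 0.256, -0.0], [0.256, 0.967, 0.001], [0.0, 0.0, -1.0]]
wrist_force: [1.1, -0.3, 0.9]
gripper_width: 0.696
gripper_force: 0.0
```

Request:
{"method": "apply_moves", "body": {
  "moves": [
    [[-0.02, 0.032, 0], 0],
    [[-0.02, 0.032, 0], 0],
    [[-0.02, 0.032, 0], 0],
    [[-0.02, 0.032, 0], 0],
    [[-0.02, 0.032, 0], 0]
  ]
}}

```text
time_s: 3.55
tcp_pos: [0.4314, -0.3465, 0.2622]
ee_rot: [[-0.967, 0.256, -0.0], [0.256, 0.967, 0.0], [0.0, 0.0, -1.0]]
wrist_force: [-0.1, -0.4, -0.1]
gripper_width: 0.691
gripper_force: 0.0
```

Request:
{"method": "apply_moves", "body": {
  "moves": [
    [[-0.02, 0.032, 0], 0],
    [[-0.02, 0.032, 0], 0],
    [[-0.02, 0.032, 0], 0],
    [[-0.02, 0.032, 0], 0],
    [[0, 0, 0], 0]
  ]
}}

```text
time_s: 3.97
tcp_pos: [0.5447, -0.2413, 0.2611]
ee_rot: [[-0.968, 0.251, 0.0], [0.251, 0.968, 0.001], [-0.0, 0.001, -1.0]]
wrist_force: [-0.1, -0.8, -0.3]
gripper_width: 0.688
gripper_force: 0.0
```

Request:
{"method": "apply_moves", "body": {
  "moves": [
    [[-0.0148, 0.024, 0], 0],
    [[-0.0148, 0.024, 0], 0],
    [[-0.0148, 0.024, 0], 0],
    [[0, 0, 0.02], 0],
    [[0, 0, 0.02], 0]
  ]
}}

```text
time_s: 4.38
tcp_pos: [0.6039, -0.1859, 0.2222]
ee_rot: [[-0.967, 0.254, 0.002], [0.254, 0.967, 0.0], [-0.002, 0.001, -1.0]]
wrist_force: [-1.0, -0.3, -1.0]
gripper_width: 0.689
gripper_force: 0.0
```

Run:
```python
from h import *
p=imaging.capture("scene");s=r.sense();print(s["tcp_pos"].round(4),s["ee_rot"].round(3).tolist())
cv2.imwrite("pics/g1.png",cv2.resize(p["frame"][130:265,180:340],(800,600*135//120) if 0 else (700,590),interpolation=cv2.INTER_CUBIC))
```

```text
[ 0.6004 -0.1856  0.2164] [[-0.967, 0.256, -0.008], [0.256, 0.967, 0.003], [0.008, 0.001, -1.0]]
```

View pics/g1.png

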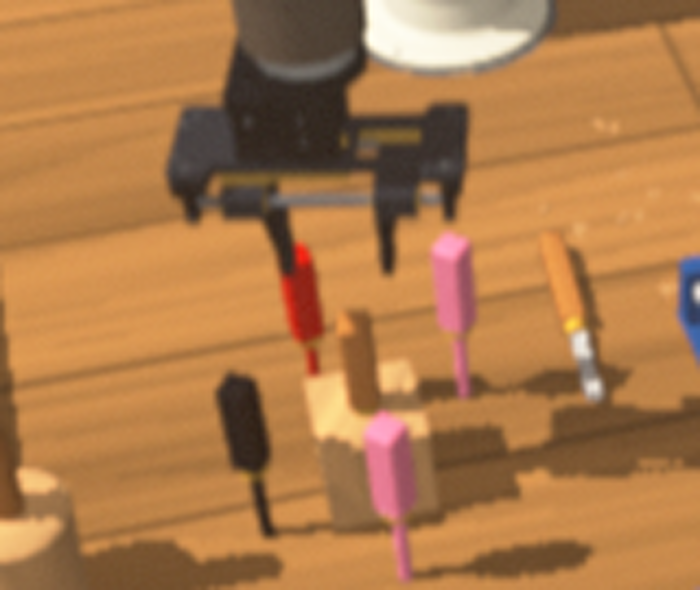

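The gripper straddles the drift (handle at about (360,355) in the crop) and nothing lies in the fingers' way. I go down and grip.

Request:
{"method": "apply_moves", "body": {
  "moves": [
    [[-0.003, 0.002, 0.02], 0],
    [[0, 0, 0.025], 0],
    [[0, 0, 0.025], 0],
    [[0, 0, 0.025], 0],
    [[0, 0, 0], 0]
  ]
}}

```text
time_s: 4.85
tcp_pos: [0.6018, -0.1856, 0.1219]
ee_rot: [[-0.966, 0.258, -0.011], [0.258, 0.966, 0.002], [0.011, -0.001, -1.0]]
wrist_force: [-0.8, 1.1, -1.7]
gripper_width: 0.688
gripper_force: 0.0
```

Request:
{"method": "apply_moves", "body": {
  "moves": [
    [[0, 0, 0], 0],
    [[0, 0, 0], 0],
    [[0, 0, 0], 0],
    [[0, 0, 0], 0],
    [[0, 0, 0], 0]
  ],
  "hand": 0.01
}}

```text
time_s: 5.27
tcp_pos: [0.6065, -0.1861, 0.1291]
ee_rot: [[-0.966, 0.258, 0.003], [0.258, 0.966, -0.0], [-0.003, 0.0, -1.0]]
wrist_force: [-0.6, 0.8, -0.4]
gripper_width: 0.397
gripper_force: 0.0
```

Request:
{"method": "apply_moves", "body": {
  "moves": [
    [[0, 0, 0], 0],
    [[0, 0, 0], 0],
    [[0, 0, 0], 0],
    [[0, 0, 0], 0],
    [[0, 0, 0], 0]
  ]
}}

```text
time_s: 5.68
tcp_pos: [0.6065, -0.1856, 0.1283]
ee_rot: [[-0.966, 0.258, 0.002], [0.258, 0.966, 0.0], [-0.002, 0.001, -1.0]]
wrist_force: [0.7, 4.6, 4.0]
gripper_width: 0.274
gripper_force: 30.0
```

Request:
{"method": "apply_moves", "body": {
  "moves": [
    [[0, 0, -0.01], 0],
    [[0, 0, -0.03], 0],
    [[0, 0, -0.035], 0],
    [[0, 0, -0.035], 0],
    [[0, 0, -0.03], 0]
  ]
}}

```text
time_s: 6.1
tcp_pos: [0.6051, -0.1867, 0.2698]
ee_rot: [[-0.966, 0.259, -0.001], [0.259, 0.966, -0.001], [0.001, -0.002, -1.0]]
wrist_force: [1.2, -0.1, -2.0]
gripper_width: 0.276
gripper_force: 30.0
```

Request:
{"method": "apply_moves", "body": {
  "moves": [
    [[0, 0, 0], 0],
    [[0, 0, 0], 0],
    [[0, 0, 0], 0],
    [[0, 0, 0], 0]
  ]
}}

```text
time_s: 6.43
tcp_pos: [0.6045, -0.1861, 0.2655]
ee_rot: [[-0.966, 0.259, -0.005], [0.259, 0.966, 0.0], [0.005, -0.001, -1.0]]
wrist_force: [0.9, -1.1, -2.0]
gripper_width: 0.277
gripper_force: 30.0
```

```bash
cat > tip.py <<'E'
from h import *
P={n:imaging.capture(n) for n in("scene","top")}
s=r.sense();t=s["tcp_pos"];print("tcp",t.round(4),"R",s["ee_rot"].round(4).tolist(),"F",s["wrist_force"].round(2),"M",s["moment"].round(3),s["gripper_width"],s["time_s"])
e=t+s["ee_rot"][:,2]*.1183
for n,p in P.items():
    print(n,"exp tip",proj(p,e).round(1))
    for d in models.place_of(p,"drift_tip")[:5]:
        uv=np.array(d["at"])*[640,400]
        if np.hypot(*(uv-proj(p,e)))<15:print(round(d["confidence"],2),uv.round(1),(onz(p,uv,e[2])-e).round(4))
im=[cv2.resize(p["frame"][int(v)-30:int(v)+30,int(u)-40:int(u)+40],(400,300),interpolation=cv2.INTER_CUBIC) for p in P.values() for u,v in[proj(p,e)]]
cv2.imwrite("pics/t%d.png"%(s["time_s"]*100),np.hstack(im));print("pics/t%d.png"%(s["time_s"]*100))
E
python3 tip.py
```

```text
tcp [ 0.6049 -0.1861  0.2657] R [[-0.9659, 0.2588, -0.004], [0.2588, 0.9659, 0.0002], [0.0039, -0.0008, -1.0]] F [ 0.14 -0.55 -1.93] M [-0.032 -0.064 -0.033] 0.2678026056059767 6.5333
scene exp tip [259.7 208.9]
0.79 [251.9 220.8] [ 0.0445 -0.0311 -0.    ]
0.67 [262.3 210.1] [ 0.0073  0.007  -0.    ]
top exp tip [384.5 191.5]
pics/t653.png
```

Request:
{"method": "apply_moves", "body": {
  "moves": [
    [[0.0116, 0.0358, 0], 0],
    [[0.0116, 0.0358, 0], 0],
    [[0.0116, 0.0358, 0], 0],
    [[0.0116, 0.0358, 0], 0],
    [[0.0116, 0.0358, 0], 0]
  ]
}}

```text
time_s: 7.05
tcp_pos: [0.5955, 0.0034, 0.2672]
ee_rot: [[-0.966, 0.259, -0.001], [0.259, 0.966, -0.0], [0.001, -0.001, -1.0]]
wrist_force: [0.6, 0.2, -1.9]
gripper_width: 0.275
gripper_force: 30.0
```

Request:
{"method": "apply_moves", "body": {
  "moves": [
    [[0.0116, 0.0358, 0], 0],
    [[0.0116, 0.0358, 0], 0],
    [[0.0116, 0.0358, 0], 0],
    [[0.0116, 0.0358, 0], 0],
    [[0.0116, 0.0358, 0], 0]
  ]
}}

```text
time_s: 7.47
tcp_pos: [0.5858, 0.1916, 0.2673]
ee_rot: [[-0.966, 0.258, -0.001], [0.258, 0.966, -0.001], [0.0, -0.001, -1.0]]
wrist_force: [-0.5, -0.1, -1.2]
gripper_width: 0.27
gripper_force: 30.0
```

Request:
{"method": "apply_moves", "body": {
  "moves": [
    [[0, 0, 0], 0],
    [[0, 0, 0], 0],
    [[0, 0, 0], 0],
    [[0, 0, 0], 0]
  ]
}}

```text
time_s: 7.8
tcp_pos: [0.5863, 0.1889, 0.2674]
ee_rot: [[-0.966, 0.26, -0.0], [0.26, 0.966, -0.001], [0.0, -0.001, -1.0]]
wrist_force: [-0.0, -0.1, -1.5]
gripper_width: 0.275
gripper_force: 30.0
```

```bash
python3 tip.py; cp pics/t*.png /tmp; ls -t pics | head -1; cp pics/$(ls -t pics|head -1) pics/v1.png
```

```text
tcp [0.5865 0.1886 0.2676] R [[-0.9655, 0.2602, -0.0001], [0.2602, 0.9655, -0.0002], [0.0, -0.0002, -1.0]] F [ 0.89  0.37 -0.77] M [-0.048 -0.025 -0.035] 0.2713203215329503 7.9
scene exp tip [370.  183.6]
0.79 [372.  181.3] [-0.009   0.0107  0.    ]
top exp tip [261.  199.1]
pics/t790.png
t790.png
```

View pics/v1.png

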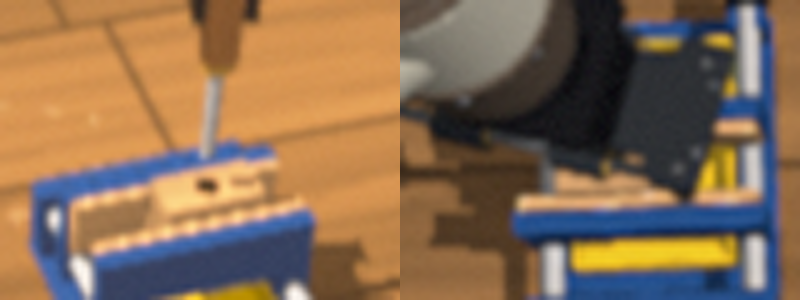

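The tip (about (370,184)) hangs right over the bore (370,190) in the scene view. I shift +2 mm in y and feel downwards.

Request:
{"method": "apply_moves", "body": {
  "moves": [
    [[0.0015, 0.0017, 0.01], 0],
    [[0, 0, 0.01], 0],
    [[0, 0, 0.005], 0],
    [[0, 0, 0], 0],
    [[0, 0, 0], 0]
  ]
}}

```text
time_s: 8.42
tcp_pos: [0.5851, 0.1916, 0.2417]
ee_rot: [[-0.966, 0.259, -0.001], [0.259, 0.966, -0.001], [0.001, -0.001, -1.0]]
wrist_force: [0.8, -0.1, -0.7]
gripper_width: 0.273
gripper_force: 30.0
```

Request:
{"method": "apply_moves", "body": {
  "moves": [
    [[0, 0, 0.002], 0],
    [[0, 0, 0.001], 0],
    [[0, 0, 0.001], 0],
    [[0, 0, 0.001], 0],
    [[0, 0, 0], 0]
  ]
}}

```text
time_s: 8.83
tcp_pos: [0.5852, 0.1919, 0.2374]
ee_rot: [[-0.966, 0.259, -0.0], [0.259, 0.966, -0.0], [0.0, -0.0, -1.0]]
wrist_force: [-0.3, 0.8, -1.3]
gripper_width: 0.27
gripper_force: 30.0
```

Request:
{"method": "apply_moves", "body": {
  "moves": [
    [[0, 0, 0.001], 0],
    [[0, 0, 0.001], 0],
    [[0, 0, 0], 0],
    [[0, 0, 0], 0]
  ]
}}

```text
time_s: 9.17
tcp_pos: [0.5853, 0.1918, 0.2355]
ee_rot: [[-0.966, 0.259, -0.0], [0.259, 0.966, -0.0], [0.0, -0.0, -1.0]]
wrist_force: [1.3, -0.5, -1.8]
gripper_width: 0.271
gripper_force: 30.0
```

Request:
{"method": "apply_moves", "body": {
  "moves": [
    [[0, 0, 0.001], 0],
    [[0, 0, 0.001], 0],
    [[0, 0, 0], 0]
  ]
}}

```text
time_s: 9.42
tcp_pos: [0.5852, 0.1918, 0.2333]
ee_rot: [[-0.966, 0.259, -0.0], [0.259, 0.966, -0.0], [0.0, -0.0, -1.0]]
wrist_force: [0.1, 0.1, -0.5]
gripper_width: 0.274
gripper_force: 30.0
```

Request:
{"method": "apply_moves", "body": {
  "moves": [
    [[0, 0, 0.001], 0],
    [[0, 0, 0.001], 0],
    [[0, 0, 0], 0]
  ]
}}

```text
time_s: 9.67
tcp_pos: [0.5852, 0.1918, 0.2313]
ee_rot: [[-0.966, 0.259, -0.0], [0.259, 0.966, -0.0], [0.0, -0.0, -1.0]]
wrist_force: [-0.1, -0.5, -1.0]
gripper_width: 0.273
gripper_force: 30.0
```

Request:
{"method": "apply_moves", "body": {
  "moves": [
    [[0, 0, 0.001], 0],
    [[0, 0, 0], 0]
  ]
}}

```text
time_s: 9.83
tcp_pos: [0.5852, 0.1918, 0.2303]
ee_rot: [[-0.966, 0.259, -0.0], [0.259, 0.966, -0.0], [0.0, -0.0, -1.0]]
wrist_force: [-0.1, 0.3, -0.1]
gripper_width: 0.278
gripper_force: 30.0
```

The tip is 8 mm below the block's top with no force, so it's in the bore. I continue down to the pin.

Request:
{"method": "apply_moves", "body": {
  "moves": [
    [[0, 0, 0.001], 0],
    [[0, 0, 0.001], 0],
    [[0, 0, 0], 0]
  ]
}}

```text
time_s: 10.08
tcp_pos: [0.5852, 0.1918, 0.2283]
ee_rot: [[-0.966, 0.259, -0.0], [0.259, 0.966, -0.0], [0.0, -0.0, -1.0]]
wrist_force: [0.3, -0.3, -1.2]
gripper_width: 0.277
gripper_force: 30.0
```

Request:
{"method": "apply_moves", "body": {
  "moves": [
    [[0, 0, 0.001], 0],
    [[0, 0, 0.001], 0],
    [[0, 0, 0], 0]
  ]
}}

```text
time_s: 10.33
tcp_pos: [0.5854, 0.1919, 0.2272]
ee_rot: [[-0.966, 0.258, 0.001], [0.258, 0.966, 0.0], [-0.001, 0.0, -1.0]]
wrist_force: [-1.4, -0.6, 1.1]
gripper_width: 0.272
gripper_force: 30.0
```

Request:
{"method": "apply_moves", "body": {
  "moves": [
    [[0, 0, 0.001], 0],
    [[0, 0, 0.001], 0],
    [[0, 0, 0], 0]
  ]
}}

```text
time_s: 10.58
tcp_pos: [0.5856, 0.1919, 0.2258]
ee_rot: [[-0.966, 0.258, 0.002], [0.258, 0.966, 0.0], [-0.001, 0.001, -1.0]]
wrist_force: [-1.5, 1.1, 4.7]
gripper_width: 0.273
gripper_force: 30.0
```

Request:
{"method": "apply_moves", "body": {
  "moves": [
    [[0, 0, 0.001], 0],
    [[0, 0, 0.001], 0],
    [[0, 0, 0], 0]
  ]
}}

```text
time_s: 10.83
tcp_pos: [0.5855, 0.192, 0.2236]
ee_rot: [[-0.966, 0.258, 0.001], [0.258, 0.966, 0.0], [-0.001, 0.001, -1.0]]
wrist_force: [-1.8, -0.2, 4.4]
gripper_width: 0.272
gripper_force: 30.0
```

Request:
{"method": "apply_moves", "body": {
  "moves": [
    [[0, 0, 0.001], 0],
    [[0, 0, 0.001], 0],
    [[0, 0, 0], 0]
  ]
}}

```text
time_s: 11.08
tcp_pos: [0.5855, 0.1919, 0.2213]
ee_rot: [[-0.966, 0.258, 0.001], [0.258, 0.966, 0.0], [-0.001, 0.001, -1.0]]
wrist_force: [-0.8, -0.5, 4.9]
gripper_width: 0.27
gripper_force: 30.0
```

Request:
{"method": "apply_moves", "body": {
  "moves": [
    [[0, 0, 0.001], 0],
    [[0, 0, 0], 0]
  ]
}}

```text
time_s: 11.25
tcp_pos: [0.5855, 0.1919, 0.2202]
ee_rot: [[-0.966, 0.258, 0.001], [0.258, 0.966, 0.0], [-0.001, 0.0, -1.0]]
wrist_force: [-3.0, -0.4, 5.4]
gripper_width: 0.271
gripper_force: 30.0
```

Request:
{"method": "apply_moves", "body": {
  "moves": [
    [[0, 0, 0.001], 0],
    [[0, 0, 0.001], 0],
    [[0, 0, 0.001], 0],
    [[0, 0, 0.001], 0],
    [[0, 0, 0.001], 0]
  ]
}}

```text
time_s: 11.67
tcp_pos: [0.5855, 0.1919, 0.2152]
ee_rot: [[-0.966, 0.258, 0.001], [0.258, 0.966, 0.0], [-0.001, 0.0, -1.0]]
wrist_force: [-1.3, -0.5, 4.9]
gripper_width: 0.27
gripper_force: 30.0
```

Request:
{"method": "apply_moves", "body": {
  "moves": [
    [[0, 0, 0.001], 0],
    [[0, 0, 0.001], 0],
    [[0, 0, 0.001], 0],
    [[0, 0, 0.001], 0],
    [[0, 0, 0.001], 0]
  ]
}}

```text
time_s: 12.08
tcp_pos: [0.5854, 0.1919, 0.2101]
ee_rot: [[-0.966, 0.258, 0.001], [0.258, 0.966, 0.0], [-0.001, 0.0, -1.0]]
wrist_force: [-1.7, -0.2, 5.1]
gripper_width: 0.272
gripper_force: 30.0
```

Request:
{"method": "apply_moves", "body": {
  "moves": [
    [[0, 0, 0.001], 0],
    [[0, 0, 0.001], 0],
    [[0, 0, 0.001], 0],
    [[0, 0, 0.001], 0],
    [[0, 0, 0.001], 0]
  ]
}}

```text
time_s: 12.5
tcp_pos: [0.5854, 0.1919, 0.2051]
ee_rot: [[-0.966, 0.258, 0.001], [0.258, 0.966, 0.0], [-0.0, 0.0, -1.0]]
wrist_force: [-1.4, 0.4, 5.9]
gripper_width: 0.273
gripper_force: 30.0
```

Request:
{"method": "apply_moves", "body": {
  "moves": [
    [[0, 0, 0.001], 0],
    [[0, 0, 0.001], 0],
    [[0, 0, 0.001], 0],
    [[0, 0, 0.001], 0],
    [[0, 0, 0.001], 0]
  ]
}}

```text
time_s: 12.92
tcp_pos: [0.5854, 0.1919, 0.2001]
ee_rot: [[-0.966, 0.258, 0.001], [0.258, 0.966, 0.0], [-0.0, 0.0, -1.0]]
wrist_force: [-1.7, 0.4, 6.4]
gripper_width: 0.273
gripper_force: 30.0
```

Request:
{"method": "apply_moves", "body": {
  "moves": [
    [[0, 0, 0.001], 0],
    [[0, 0, 0.001], 0],
    [[0, 0, 0.001], 0],
    [[0, 0, 0.001], 0],
    [[0, 0, 0.001], 0]
  ]
}}

```text
time_s: 13.33
tcp_pos: [0.5853, 0.1918, 0.195]
ee_rot: [[-0.966, 0.259, 0.0], [0.259, 0.966, 0.0], [-0.0, 0.0, -1.0]]
wrist_force: [-2.0, -0.0, 5.6]
gripper_width: 0.273
gripper_force: 30.0
```

Request:
{"method": "apply_moves", "body": {
  "moves": [
    [[0, 0, 0.001], 0],
    [[0, 0, 0.001], 0],
    [[0, 0, 0.001], 0],
    [[0, 0, 0.001], 0],
    [[0, 0, 0.001], 0]
  ]
}}

```text
time_s: 13.75
tcp_pos: [0.585, 0.1918, 0.1885]
ee_rot: [[-0.966, 0.259, -0.001], [0.259, 0.966, 0.0], [0.001, -0.0, -1.0]]
wrist_force: [-0.5, -1.0, -0.9]
gripper_width: 0.275
gripper_force: 30.0
```

Request:
{"method": "apply_moves", "body": {
  "moves": [
    [[0, 0, 0.001], 0],
    [[0, 0, 0.001], 0],
    [[0, 0, 0.001], 0],
    [[0, 0, 0.001], 0],
    [[0, 0, 0.001], 0]
  ]
}}

```text
time_s: 14.17
tcp_pos: [0.5853, 0.1918, 0.1842]
ee_rot: [[-0.966, 0.259, -0.0], [0.259, 0.966, -0.0], [0.0, -0.0, -1.0]]
wrist_force: [-0.2, -0.2, -1.4]
gripper_width: 0.273
gripper_force: 30.0
```

The force vanished with the tip at the underside, so the pin has fallen. I go a little further, then lift and check the tray.

Request:
{"method": "apply_moves", "body": {
  "moves": [
    [[0, 0, 0.002], 0],
    [[0, 0, 0.002], 0],
    [[0, 0, 0], 0]
  ]
}}

```text
time_s: 14.42
tcp_pos: [0.585, 0.1917, 0.18]
ee_rot: [[-0.966, 0.259, -0.001], [0.259, 0.966, -0.0], [0.001, -0.001, -1.0]]
wrist_force: [-0.3, -0.3, -1.2]
gripper_width: 0.274
gripper_force: 30.0
```

Request:
{"method": "apply_moves", "body": {
  "moves": [
    [[0, 0, -0.01], 0],
    [[0, 0, -0.02], 0],
    [[0, 0, -0.02], 0],
    [[0, 0, -0.02], 0],
    [[0, 0, -0.02], 0]
  ]
}}

```text
time_s: 14.83
tcp_pos: [0.5853, 0.1918, 0.2726]
ee_rot: [[-0.966, 0.258, 0.001], [0.258, 0.966, 0.0], [-0.001, 0.0, -1.0]]
wrist_force: [0.3, 0.4, -1.3]
gripper_width: 0.273
gripper_force: 30.0
```

Request:
{"method": "apply_moves", "body": {
  "moves": [
    [[-0.0116, -0.0358, 0], 0],
    [[-0.0116, -0.0358, 0], 0],
    [[-0.0116, -0.0358, 0], 0],
    [[-0.0116, -0.0358, 0], 0],
    [[-0.0116, -0.0358, 0], 0]
  ]
}}

```text
time_s: 15.25
tcp_pos: [0.5948, 0.0024, 0.2719]
ee_rot: [[-0.966, 0.258, 0.001], [0.258, 0.966, 0.0], [-0.001, 0.0, -1.0]]
wrist_force: [1.2, -0.2, -0.6]
gripper_width: 0.272
gripper_force: 30.0
```

Run:
```python
from h import *
s=r.sense();print(s["tcp_pos"].round(4),s["wrist_force"].round(2))
P={n:imaging.capture(n) for n in("scene","top")}
f=lambda a:cv2.resize(a,(400,300),interpolation=cv2.INTER_CUBIC)
cv2.imwrite("pics/c2.png",np.hstack([f(P["top"]["frame"][165:240,220:320]),f(P["scene"]["frame"][170:245,320:420])]))
```

```text
[0.5948 0.0024 0.2719] [ 1.15 -0.23 -0.64]
```

View pics/c2.png

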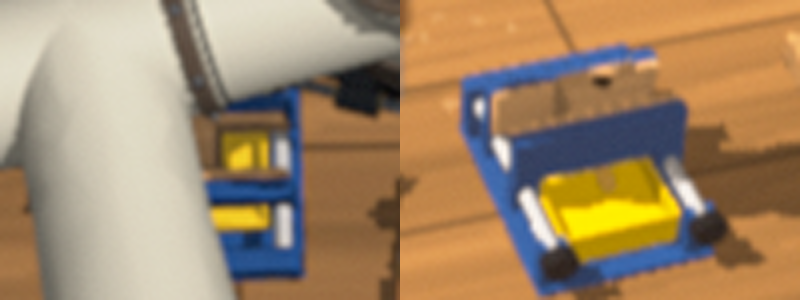

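The scene crop shows the brass pin lying in the tray at about (605,180), with the block still level. Back to the holder.

Request:
{"method": "apply_moves", "body": {
  "moves": [
    [[-0.0118, -0.0354, 0], 0],
    [[-0.0118, -0.0354, 0], 0],
    [[-0.0118, -0.0354, 0], 0],
    [[-0.0118, -0.0354, 0], 0],
    [[-0.0118, -0.0354, 0], 0]
  ]
}}

```text
time_s: 15.77
tcp_pos: [0.6062, -0.1836, 0.2717]
ee_rot: [[-0.966, 0.258, 0.001], [0.258, 0.966, -0.0], [-0.001, 0.0, -1.0]]
wrist_force: [0.7, -0.5, -1.6]
gripper_width: 0.275
gripper_force: 30.0
```

Request:
{"method": "apply_moves", "body": {
  "moves": [
    [[0, 0, 0.02], 0],
    [[0, 0, 0.02], 0],
    [[0, 0, 0.01], 0],
    [[0, 0, 0], 0],
    [[0, 0, 0], 0]
  ]
}}

```text
time_s: 16.18
tcp_pos: [0.6065, -0.1819, 0.221]
ee_rot: [[-0.966, 0.258, -0.0], [0.258, 0.966, -0.001], [0.0, -0.001, -1.0]]
wrist_force: [-0.2, 0.5, 0.0]
gripper_width: 0.273
gripper_force: 30.0
```

```bash
python3 tip.py; cp $(ls -t pics/t*.png|head -1) pics/v2.png
```

```text
tcp [ 0.6072 -0.1819  0.2223] R [[-0.9663, 0.2573, 0.0027], [0.2573, 0.9663, -0.0008], [-0.0028, -0.0001, -1.0]] F [ 0.2  -0.62 -0.96] M [-0.055 -0.051 -0.006] 0.2695351960968888 16.2833
scene exp tip [262.5 218.9]
0.56 [254.2 223.5] [ 0.0131 -0.0289 -0.    ]
0.54 [265.1 218.8] [ 0.002  0.008 -0.   ]
top exp tip [381.  193.2]
0.65 [381.7 192.7] [ 0.0017 -0.0021 -0.    ]
0.49 [381.  193.6] [-0.0012  0.0002 -0.    ]
0.23 [377.3 198.7] [-0.0173  0.0125 -0.    ]
pics/t1628.png
```

View pics/v2.png

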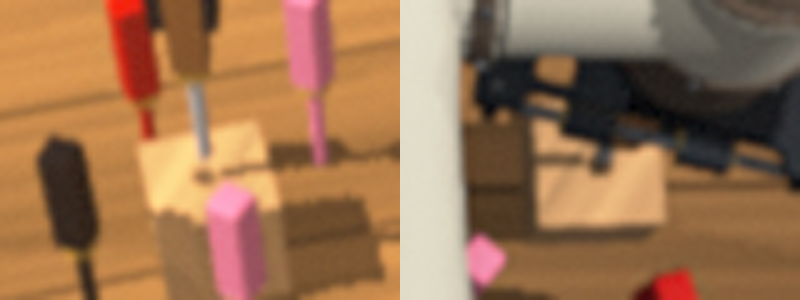

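The tip is just above the hole, which shows as a dark spot at (205,175). I shift 2 mm and feel in.

Request:
{"method": "apply_moves", "body": {
  "moves": [
    [[-0.0005, -0.002, 0.005], 0],
    [[0, 0, 0.008], 0],
    [[0, 0, 0.002], 0],
    [[0, 0, 0], 0]
  ]
}}

```text
time_s: 16.72
tcp_pos: [0.6054, -0.1842, 0.2041]
ee_rot: [[-0.966, 0.259, -0.003], [0.259, 0.966, 0.0], [0.003, -0.0, -1.0]]
wrist_force: [-0.7, -0.0, -1.0]
gripper_width: 0.276
gripper_force: 30.0
```

Request:
{"method": "apply_moves", "body": {
  "moves": [
    [[0, 0, 0.002], 0],
    [[0, 0, 0.002], 0],
    [[0, 0, 0.002], 0],
    [[0, 0, 0], 0]
  ]
}}

```text
time_s: 17.05
tcp_pos: [0.606, -0.1843, 0.199]
ee_rot: [[-0.966, 0.259, -0.001], [0.259, 0.966, 0.0], [0.001, 0.0, -1.0]]
wrist_force: [0.2, -0.1, -1.6]
gripper_width: 0.271
gripper_force: 30.0
```

Request:
{"method": "apply_moves", "body": {
  "moves": [
    [[0, 0, 0.002], 0],
    [[0, 0, 0.002], 0],
    [[0, 0, 0], 0]
  ]
}}

```text
time_s: 17.3
tcp_pos: [0.606, -0.1843, 0.195]
ee_rot: [[-0.966, 0.259, -0.001], [0.259, 0.966, 0.0], [0.001, 0.0, -1.0]]
wrist_force: [-0.3, 1.1, -1.6]
gripper_width: 0.274
gripper_force: 30.0
```

It's in the hole. Down.

Request:
{"method": "apply_moves", "body": {
  "moves": [
    [[0, 0, 0.006], 0],
    [[0, 0, 0.006], 0],
    [[0, 0, 0.006], 0],
    [[0, 0, 0.006], 0],
    [[0, 0, 0.006], 0]
  ]
}}

```text
time_s: 17.72
tcp_pos: [0.606, -0.1843, 0.1646]
ee_rot: [[-0.966, 0.259, -0.001], [0.259, 0.966, 0.0], [0.001, -0.0, -1.0]]
wrist_force: [-0.5, -0.2, -1.1]
gripper_width: 0.275
gripper_force: 30.0
```

Request:
{"method": "apply_moves", "body": {
  "moves": [
    [[0, 0, 0.006], 0],
    [[0, 0, 0.006], 0],
    [[0, 0, 0.006], 0],
    [[0, 0, 0.006], 0],
    [[0, 0, 0.004], 0]
  ]
}}

```text
time_s: 18.13
tcp_pos: [0.606, -0.1843, 0.1366]
ee_rot: [[-0.966, 0.259, -0.001], [0.259, 0.966, 0.0], [0.001, -0.0, -1.0]]
wrist_force: [-0.6, -0.0, -1.6]
gripper_width: 0.275
gripper_force: 30.0
```

Request:
{"method": "apply_moves", "body": {
  "moves": [
    [[0, 0, 0.002], 0],
    [[0, 0, 0.002], 0],
    [[0, 0, 0.002], 0],
    [[0, 0, 0], 0]
  ]
}}

```text
time_s: 18.47
tcp_pos: [0.6061, -0.1843, 0.1313]
ee_rot: [[-0.966, 0.259, -0.0], [0.259, 0.966, 0.0], [0.0, 0.0, -1.0]]
wrist_force: [-0.5, -0.1, -2.1]
gripper_width: 0.275
gripper_force: 30.0
```

Request:
{"method": "apply_moves", "body": {
  "moves": [
    [[0, 0, 0.001], 0],
    [[0, 0, 0.001], 0],
    [[0, 0, 0], 0]
  ]
}}

```text
time_s: 18.72
tcp_pos: [0.6062, -0.1843, 0.1295]
ee_rot: [[-0.966, 0.259, -0.0], [0.259, 0.966, 0.0], [0.0, 0.0, -1.0]]
wrist_force: [-0.1, 0.4, -0.9]
gripper_width: 0.273
gripper_force: 30.0
```

Request:
{"method": "apply_moves", "body": {
  "moves": [
    [[0, 0, 0.001], 0],
    [[0, 0, 0], 0]
  ]
}}

```text
time_s: 18.88
tcp_pos: [0.6062, -0.1844, 0.1285]
ee_rot: [[-0.966, 0.259, -0.0], [0.259, 0.966, 0.0], [0.0, 0.0, -1.0]]
wrist_force: [-0.8, -0.5, -1.3]
gripper_width: 0.273
gripper_force: 30.0
```

Request:
{"method": "apply_moves", "body": {
  "moves": [
    [[0, 0, 0.001], 0],
    [[0, 0, 0], 0]
  ]
}}

```text
time_s: 19.05
tcp_pos: [0.6063, -0.1844, 0.1283]
ee_rot: [[-0.966, 0.258, 0.0], [0.258, 0.966, -0.0], [-0.0, -0.0, -1.0]]
wrist_force: [-1.4, 1.1, 2.8]
gripper_width: 0.273
gripper_force: 30.0
```

The ferrule is seated at the original height, with contact force. I release and withdraw straight up.

Request:
{"method": "apply_moves", "body": {
  "moves": [
    [[0, 0, 0], 0],
    [[0, 0, 0], 0],
    [[0, 0, 0], 0],
    [[0, 0, 0], 0],
    [[0, 0, 0], 0]
  ],
  "hand": 0.06
}}

```text
time_s: 19.47
tcp_pos: [0.6063, -0.1844, 0.1274]
ee_rot: [[-0.966, 0.259, -0.0], [0.259, 0.966, 0.0], [0.0, -0.0, -1.0]]
wrist_force: [0.8, -0.8, 1.0]
gripper_width: 0.567
gripper_force: 0.0
```

Request:
{"method": "apply_moves", "body": {
  "moves": [
    [[0, 0, 0], 0],
    [[0, 0, -0.01], 0],
    [[0, 0, -0.02], 0],
    [[0, 0, -0.03], 0],
    [[0, 0, -0.03], 0]
  ]
}}

```text
time_s: 19.88
tcp_pos: [0.6058, -0.1844, 0.2186]
ee_rot: [[-0.966, 0.259, -0.002], [0.259, 0.966, -0.0], [0.001, -0.001, -1.0]]
wrist_force: [1.3, 0.4, 0.1]
gripper_width: 0.687
gripper_force: 0.0
```

Request:
{"method": "apply_moves", "body": {
  "moves": [
    [[0, 0, -0.03], 0],
    [[0.02, -0.03, 0], 0],
    [[0.02, -0.03, 0], 0],
    [[0.02, -0.03, 0], 0],
    [[0.02, -0.03, 0], 0]
  ]
}}

```text
time_s: 20.3
tcp_pos: [0.4968, -0.2803, 0.2487]
ee_rot: [[-0.966, 0.258, 0.001], [0.258, 0.966, -0.001], [-0.001, -0.0, -1.0]]
wrist_force: [-0.1, -1.3, -0.4]
gripper_width: 0.689
gripper_force: 0.0
```

Request:
{"method": "apply_moves", "body": {
  "moves": [
    [[0.02, -0.03, 0], 0],
    [[0.02, -0.03, 0], 0],
    [[0.02, -0.03, 0], 0],
    [[0.02, -0.03, 0], 0],
    [[0, 0, 0], 0]
  ]
}}

```text
time_s: 20.72
tcp_pos: [0.3856, -0.3775, 0.2488]
ee_rot: [[-0.965, 0.264, -0.0], [0.264, 0.965, -0.001], [0.0, -0.001, -1.0]]
wrist_force: [1.6, 0.1, 0.4]
gripper_width: 0.69
gripper_force: 0.0
```

Run:
```python
from h import *
s=r.sense();print(s["tcp_pos"].round(4),s["wrist_force"].round(2),s["time_s"])
P={n:imaging.capture(n) for n in("scene","top")}
f=lambda a:cv2.resize(a,(400,300),interpolation=cv2.INTER_CUBIC)
s,t=P["scene"]["frame"],P["top"]["frame"]
cv2.imwrite("pics/c3.png",np.vstack([np.hstack([f(t[165:225,350:430]),f(s[175:265,215:335])]),np.hstack([f(t[165:240,220:320]),f(s[170:245,320:420])])]))
```

```text
[ 0.3856 -0.3775  0.2488] [1.61 0.07 0.37] 20.7167
```

View pics/c3.png

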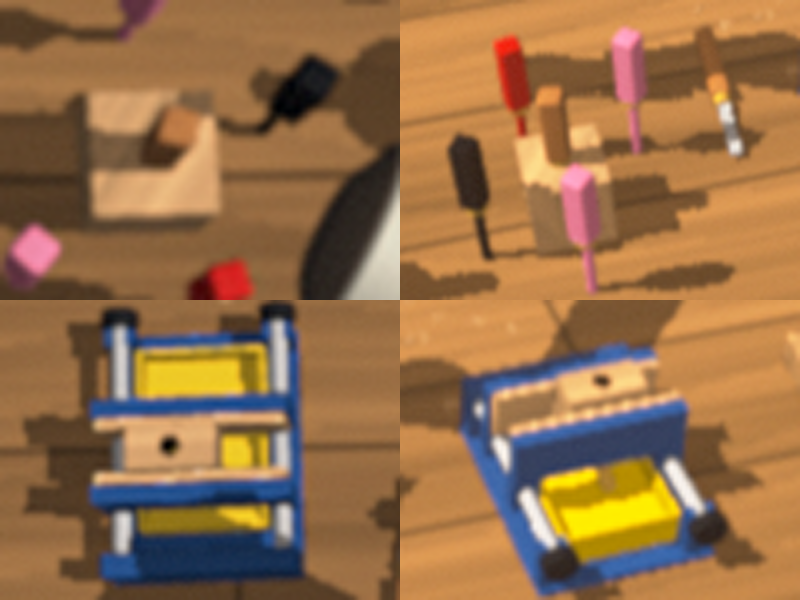

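The drift stands in its holder as before, the bore is empty and dark at (169,445), the block hasn't moved, and the pin is in the tray. I'm handing in.

Request:
{"method": "apply_moves", "body": {
  "moves": [
    [[0, 0, 0], 0],
    [[0, 0, 0], 0],
    [[0, 0, 0], 0]
  ]
}}

```text
time_s: 21.07
tcp_pos: [0.3905, -0.3742, 0.2476]
ee_rot: [[-0.966, 0.257, 0.0], [0.257, 0.966, -0.0], [-0.0, -0.0, -1.0]]
wrist_force: [0.1, -1.0, -0.4]
gripper_width: 0.689
gripper_force: 0.0
```

```bash
python3 -c "
from h import *
print(r.finish_job())"
```

```text
the job is handed in; nothing more can be done
None
```

The job is handed in at about 21 s: the pin was pushed out into the tray at about 6–8 N with no sign of the block slipping, the drift is back fully down in its holder and released, and no other tool was touched; the hand-in gave no verdict.

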